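# Seat the drip plate, then open the push-and-turn cleaner bottle

## Robot

A 6-joint arm with a two-finger parallel gripper is mounted at the origin on the work surface. World frame = base frame: x ahead of the robot, y to its left, z up, the work surface at z = 0. Lengths are in m, angles in degrees, forces in N, time in s.
With the tool pointing down it reaches from about 0.35 to 0.875 m from the base axis. Payload 4.2 kg.
Tool frame: the origin (TCP) lies midway between the tips of the shut fingers; the grasp point (between the pads) lies 19 mm behind it; y points along the fingers, z is the direction in which the jaws open and shut, and the axes are right-handed (so a half turn about y gives the same grasp; the last joint's range is limited). The gripper opens to 87 mm and grips with 3 to 60 N. Pads are 19 mm wide; open, the fingers measure 117 mm over their backs; the gripper's body (75 mm by 190 mm) begins 51 mm behind the grasp point.
Start: joints at [88.098, 22.042, 0.453, 0, -68.411, -14.817], TCP at [0.18, 0.599, 0.202] pointing down, gripper open.
Joint ranges: [-179.83, 179.83], [-69.29, 118.12], [-61.27, 80.66], [-181.25, 117.63], [-171.15, -9.14], [-177.46, 177.46]. Speed limits (degrees/s): [159.86, 159.86, 180, 180, 180, 180].

## Interface

Orientations are given as [roll, pitch, yaw] about the fixed x, y, z axes, in that order (R = Rz(yaw) Ry(pitch) Rx(roll)).
In Python, from workcell import env gives the robot as it stands. The module is installed in compiled form; this text tells all that it offers. Calls block until the motion is done:
- env.goto(position, orientation): joint-space move of the TCP to a pose.
- env.move_straight(position, rotation=None, rate=0.15, force_limit=None): straight line of the TCP; rotation=None keeps the orientation; rate is the mean speed in m/s. With force_limit (N) it stops when the force on the tool has changed by that much, and returns True; else False.
- env.set_joints(angles): joint-space move.
- env.gripper_to(opening, grasp_force=None): opening from 0.0 (shut) to 1.0 (fully open); grasp_force is the grip in N (None keeps the last); returns when the fingers have stopped.
- env.dwell(seconds).
- env.inverse_kinematics(position, orientation): joint angles nearest the present ones, or None.
- env.read_state(): the state.
- env.grab_frame(name): name is "scene" or "top" or "wrist"; returns a dict with "image" (420x560x3 uint8, blue, green, red), "fx", "fy", "cx", "cy" (pixels), "position" and "orientation" of the camera in the world. Camera axes: x right, y up, looking along -z (the intrinsics and any distortion apply to the point x, -y, -z); pixel columns grow to the right and rows downward; lengths in m; the calibration is good to about 2 mm. A picture is of the moment at which its call begins. There is no depth.
A pose or a line that the arm cannot do raises env.Unreachable and nothing moves.
- env.close_job(): hands the job in, once; it reports no verdict.
Trained networks look in a picture, given as the dict that the camera call returned (one of the last four; its "shot" number tells which), for a name from the list of things; names that differ only in an ending like _2 or _b are one class to them, and where a whole thing is asked for, a point or a joint stands for the part that bears it (a point fixed in the world has none). Each returns a list of dicts, best first, with "score" (0 to 1); they miss things now and then, are a little off and sometimes report something else, mostly with a low value. They report only what shows in the picture. A call takes as long as a camera call. They do not tell look-alikes from the thing itself.
- env.search_frame(picture, thing): "xyz" ([x, y, z] in m, in world coordinates, good to about 4 mm: the middle of the surface that is visible of it).
- env.trace(picture, thing): "mask" (420x560 bool, what is visible of it).
The state is a dict: "clock": time; "joint_positions": joint angles; "qvel": joint speeds; "joint_torque": joint torques, N m; "position": TCP position; "tool_rot": TCP orientation; "force": force on the tool from outside, world axes, zero at the start; "wrist_torque": the same for the moment, N m; "opening": opening from 0.0 (shut) to 1.0 (fully open).
Only numpy, scipy, OpenCV 4.12 (cv2) and the standard library are available. Lean on these libraries where they do the work, as an engineer would, in place of code of your own. Each camera call takes 0.05 s, during which the arm holds its last target.

## Task

Get the parts cleaner ready for use: first press the drip plate, which stands up along one edge, down until it sits level and flush in its tray. Then push the broad safety cap of the cleaner bottle down, keep it pushed while you twist it anticlockwise (seen from above) past its catch, and lift it off. Finish while still holding the cap upright in the gripper, a few centimetres clear and straight above the bottle's neck - do not let go or put it down - and leave the other things on the bench where they are.

Things in the scene. Friction and masses are not known exactly. Their poses are not given: they have to be found in the camera images.
- plate_center (a point): Loose square drip plate, perforated steel, 93 x 93 x 6 mm, 0.2 kg. Point at its centre, half its thickness; z out of its upper face. At the start its -x edge lies in the tray and its +x edge is propped about 12 mm high on two stiff studs under the +x half, 30 mm from the centre. Pushed down there the studs slide at about 6 N in all and stay down, till the plate meets rigid ledges.
- tray_seat (a point): Dark steel drip tray, 118 x 118 mm, 22 mm high, fixed to the bench, with a square recess of 98 mm for the plate. This point is where the plate's centre lies when it is seated: 19 mm above the bench (the plate's top is then flush with the rim, 22 mm above the bench). Axes parallel to the sides; z up.
- cap_center (a point): Broad round off-white safety cap, ribbed, 52 mm in diameter, 32 mm high, 45 g, on the cleaner bottle; may be gripped by its sides at any yaw. Point on its axis half-way up (16 mm below its top), at the start 156 mm above the bench; z up. Without a push it neither turns nor lifts.
- neck (a point): Top centre of the cleaner bottle's neck, inside the cap, 152 mm above the bench; z up, on the cap's axis. To open: push the cap down 4.5 mm or more (7 mm at most; a spring resists with 6 to 8.5 N), turn it anticlockwise from above (+z) while down: free from 45 degrees on, stopped at 82, best about 60; then lift. Turned and let go it sits 3 mm high on the spring.
- bottle: The cleaner bottle, origin under its foot: off-white plastic, square, 84 x 84 mm, shoulder from 95 to 119 mm above the bench, fixed in a grey steel holder 112 mm square, 42 mm high, bolted down. It cannot be moved.
- nozzle_tip (a point): Tip, 179 mm above the bench, of the narrow cone nozzle of another bottle with the same square body in the same sort of fixed holder; it has no broad cap and is not part of the job.
- wrench_grip (a point): Bystander: steel wrench, 180 mm, lying flat; point on its handle.
- bolt: Bystander: steel bolt standing on its head, 26 mm across, 55 mm high; origin under its foot.
- grease_jar: Bystander: white jar, 52 mm in diameter, 55 mm high; origin under its foot.
- bushing: Bystander: brass bushing, 40 mm in diameter, 28 mm high; origin under its foot.
- parts_box: Bystander: small open carton, 75 x 60 x 50 mm; origin under its floor.
- screwdriver_grip (a point): Bystander: screwdriver, 200 mm, lying flat; point on its handle.
Not all that is in view belongs to the job. What is meant by the part that bears plate_center is not turquoise, and is the larger of those in its own colour. Of the things like the part that bears cap_center, leave any that is green; of the rest the smaller one is meant.

How it is judged:
By the outcome, as a careful person would: the job done as asked, in the order asked, and still so for the second after the job is handed in, while the arm keeps its last pose, push and grip.
It also fails if it takes over 54 s, if anything falls off the work surface, if the arm or the gripper's body presses on something with over 40 N, if the wrist force passes 120 N, or if a joint passes its speed limit or range.

## Working session

There is one attempt and no reset: what is moved stays moved. The work goes in short steps, each a Python script; the robot and the scene stay as the last script left them, time stands still between calls to the robot, and variables do not carry over. Pictures are saved under pics/ and viewed, and the job is handed in when it is done.

```bash
mkdir -p pics; python3 - <<'E'
from workcell import env
import cv2
for n in ["scene","top","wrist"]:
    f=env.grab_frame(n); cv2.imwrite(f"pics/{n}0.png",f["image"])
    print(n,{k:v for k,v in f.items() if k!="image"})
    if n!="wrist":
        for t in ["plate_center","tray_seat","cap_center","neck","bottle","nozzle_tip"]:
            try: print(t,[(d["score"],d["xyz"]) for d in env.search_frame(f,t)])
            except Exception as e: print(t,e)
print(env.read_state())
E
```

```text
scene {'fx': 388.84862875797694, 'fy': 388.84862875797694, 'cx': 281.49293165168933, 'cy': 202.90211475462053, 'position': array([1.20544726, 0.03609783, 0.67187506]), 'orientation': array([51.78087849,  1.17677766, 95.14588374]), 'shot': 1}
plate_center [(0.79, [0.4849, -0.4086, 0.0005]), (0.56, [0.311, -0.2728, 0.0092]), (0.55, [0.5012, -0.251, 0.0289])]
tray_seat [(0.91, [0.5322, -0.2414, 0.0225])]
cap_center [(0.83, [0.7161, 0.0172, 0.0412]), (0.73, [0.5742, -0.0051, 0.1748]), (0.6, [0.6553, 0.1621, 0.0325])]
neck [(0.57, [0.599, 0.0015, 0.0613])]
bottle [(0.67, [0.5975, 0.0012, 0.0598])]
nozzle_tip [(0.73, [0.5138, 0.2391, 0.07]), (0.62, [0.7015, -0.2887, 0.0088])]
top {'fx': 466.71793929526007, 'fy': 466.71793929526007, 'cx': 279.18461874642577, 'cy': 203.35271266958753, 'position': array([ 0.43342489, -0.03968094,  1.43107004]), 'orientation': array([  4.37600765,  -0.14314781, -90.22591286]), 'shot': 2}
plate_center [(0.91, [0.4804, -0.4116, 0.0045]), (0.72, [0.3044, -0.2751, 0.0057]), (0.55, [0.5007, -0.2573, 0.0242])]
tray_seat [(0.94, [0.4914, -0.2502, 0.0243])]
cap_center
[... 455 characters left out ...]
, -1.06781130e+02]), 'shot': 3}
{'clock': 0.75, 'joint_positions': array([ 8.80985858e+01,  2.20384017e+01,  4.54646276e-01, -2.05024791e-03,
       -6.84091406e+01, -1.48179602e+01]), 'qvel': array([-0.08060033, -0.0296103 , -0.0308872 ,  0.04250465, -0.05736076,
        0.02184406]), 'joint_torque': array([ 4.23176998e-04, -3.90370989e+01,  1.87593180e+01,  4.22379613e+00,
        1.55635230e-02, -1.82422679e-05]), 'position': array([0.17974936, 0.59859392, 0.20239316]), 'tool_rot': array([-9.00063802e+01, -3.65991941e-03,  1.63279871e+02]), 'force': array([ 0.91857392, -0.05496519, -0.13532784]), 'wrist_torque': array([ 0.00895256, -0.02033911,  0.02775157]), 'opening': 0.999858817004625}
```

View pics/scene0.png

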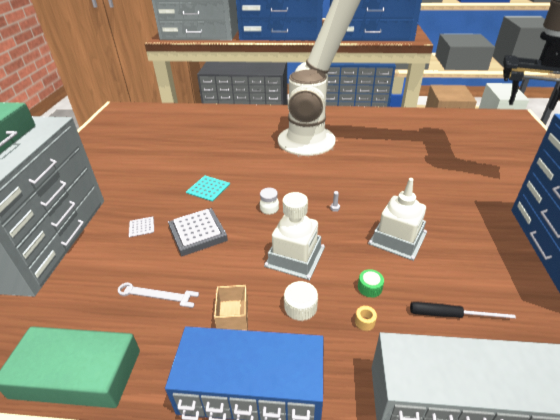

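View pics/top0.png

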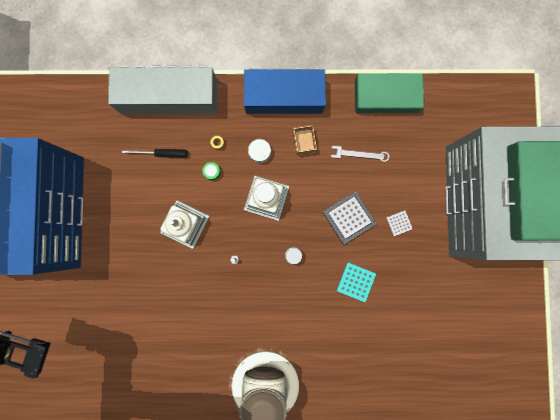

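```bash
cat > h.py <<'E'
from workcell import env
import cv2, numpy as np
from scipy.spatial.transform import Rotation as R
def px(f,p):
    c=R.from_euler('xyz',f["orientation"],degrees=True).inv().apply(np.array(p)-f["position"])
    x,y,z=c[...,0],-c[...,1],-c[...,2]
    return np.stack([f["cx"]+f["fx"]*x/z,f["cy"]+f["fy"]*y/z],-1)
def ray(f,uv,z):
    d=np.array([(uv[0]-f["cx"])/f["fx"],-(uv[1]-f["cy"])/f["fy"],-1])
    d=R.from_euler('xyz',f["orientation"],degrees=True).apply(d)
    return f["position"]+d*(z-f["position"][2])/d[2]
def save(f,n): 
    cv2.imwrite(f"pics/{n}.png",f["image"]); import pickle; pickle.dump(f,open(f"pics/{n}.pkl","wb"))
def st():
    s=env.read_state(); print("t%.2f"%s["clock"],s["position"].round(4),s["tool_rot"].round(1),"F",s["force"].round(1),"M",s["wrist_torque"].round(2),"op",round(s["opening"],3),"j",s["joint_positions"].round(1))
E
python3 - <<'E'
from h import *
env.move_straight([0.18,0.599,0.30]);st()
env.goto([0.50,-0.02,0.32],[-90,0,90]);st()
f=env.grab_frame("wrist");save(f,"w1");print(f["position"],f["orientation"])
for t in ["cap_center","bottle"]: print(t,[(d["score"],d["xyz"]) for d in env.search_frame(f,t)])
env.goto([0.50,-0.22,0.22],[-90,0,90]);st()
f=env.grab_frame("wrist");save(f,"w2");print(f["position"],f["orientation"])
for t in ["plate_center","tray_seat"]: print(t,[(d["score"],d["xyz"]) for d in env.search_frame(f,t)])
E
```

```text
t1.55 [0.1798 0.5984 0.2988] [-89.9  -0.  163.3] F [ 0.3 -0.9 -0.2] M [-0.04  0.    0.01] op 0.999 j [ 88.1  19.5  10.3  -0.  -80.9 -14.8]
t4.03 [ 0.5002 -0.0194  0.3199] [-90.   -0.   90.1] F [0.5 0.4 0.1] M [ 0.09 -0.06 -0.01] op 0.995 j [ 16.4   6.   -4.3  -0.  -79.7 -16.3]
[ 0.50062972 -0.09198094  0.50275728] [-1.52639273e+01  4.48548927e-02 -1.79998441e+02]
cap_center [(0.85, [0.5632, -0.0094, 0.1741]), (0.78, [0.699, 0.0127, 0.0377]), (0.58, [0.6249, 0.1442, 0.0095])]
bottle [(0.95, [0.5409, -0.0308, 0.0956])]
t5.07 [ 0.5007 -0.2196  0.2208] [-90.1   0.   90. ] F [ 0.2 -0.5 -0.1] M [ 0.08 -0.09  0.02] op 0.999 j [ -6.7  13.6  -9.    0.  -67.3   6.7]
[ 0.50080458 -0.29218058  0.40366486] [-1.52404558e+01  1.36457377e-01  1.79966390e+02]
plate_center [(0.96, [0.3045, -0.2803, 0.0067]), (0.72, [0.4793, -0.3927, 0.0065]), (0.57, [0.4992, -0.2581, 0.032])]
tray_seat [(0.74, [0.5, -0.2625, 0.0259])]
```

View pics/w1.png

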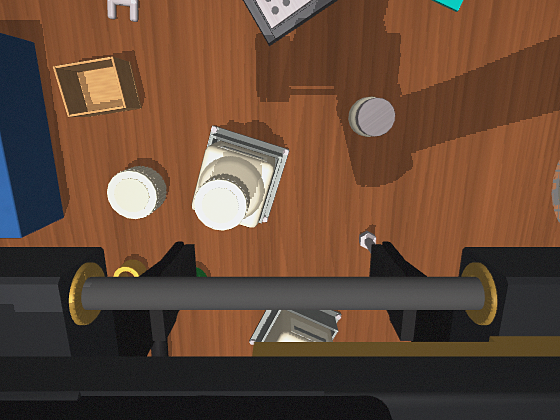

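```bash
python3 - <<'E'
import pickle,cv2
from h import px
f=pickle.load(open('pics/w2.pkl','rb'));u=px(f,[0.5,-.257,.025]);print(u)
x,y=int(u[0]),int(u[1]);c=f["image"][max(0,y-100):y+100,x-130:x+130];print(x-130,max(0,y-100))
cv2.imwrite('pics/w2c.png',cv2.resize(c,None,fx=3,fy=3,interpolation=cv2.INTER_CUBIC))
E
```

```text
[284.1999409  146.78942356]
154 46
```

View pics/w2c.png

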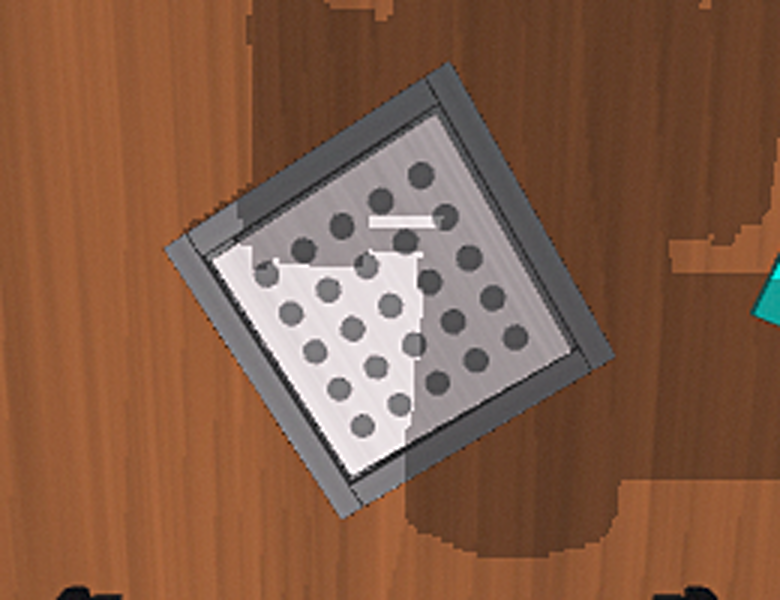

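```bash
python3 - <<'E'
import pickle
from h import *
f=pickle.load(open('pics/w2.pkl','rb'))
o=np.array([154,46])
tr=np.array([[450,62],[613,355],[345,518],[165,248]])/3+o-0.33
pl=np.array([[437,112],[577,350],[350,478],[208,260]])/3+o-0.33
T=np.array([ray(f,u,.022) for u in tr]);print(T.round(4),T.mean(0).round(4))
print([np.linalg.norm(T[i]-T[i-1]).round(4) for i in range(4)])
c=T.mean(0)
from scipy.optimize import least_squares
r=least_squares(lambda p:(px(f,np.c_[np.array([[.059,.059],[.059,-.059],[-.059,-.059],[-.059,.059]])@np.array([[np.cos(p[2]),np.sin(p[2])],[-np.sin(p[2]),np.cos(p[2])]])+p[:2],np.full(4,.022)])-tr).ravel(),[c[0],c[1],np.arctan2(*(T[0]-T[3])[1::-1])])
# order robust
print(r.x,np.degrees(r.x[2]),r.fun.round(1))
P=np.array([ray(f,u,.022) for u in pl]);print(P.round(4),[np.linalg.norm(P[i]-P[i-1]).round(4) for i in range(4)])
th0=r.x[2];cx=r.x[:2]
a=np.arcsin(12/93)
best=[]
for k in range(4):
  for s in (0,):
    th=th0+k*np.pi/2
    # plate: -x edge bottom at z=.016 ; raise
    h=.0465
    L=np.array([[x,y] for x,y in((h,h),(h,-h),(-h,-h),(-h,h))])
    def mod(p):
        al=p[3]
        z=.022+ (L[:,0]+h)*np.sin(al); xx=-h+(L[:,0]+h)*np.cos(al)
        q=np.c_[xx+p[0],L[:,1]+p[1]]
        cs,sn=np.cos(th+p[2]),np.sin(th+p[2])
        return px(f,np.c_[q[:,0]*cs-q[:,1]*sn+cx[0],q[:,0]*sn+q[:,1]*cs+cx[1],z])
    def res(p):
        m=mod(p);return np.r_[(np.roll(m,k,0)-pl).ravel()] if False else (m[[int(np.argmin(((m-u)**2).sum(1))) for u in pl]]-pl).ravel()
    q=least_squares(res,[0,0,0,a]);q2=least_squares(lambda p:res(np.r_[p,a]),[0,0,0])
    print(k,np.degrees(th)%360,"free",q.cost.round(2),q.x.round(4),"fixed12mm",q2.cost.round(2),q2.x.round(4))
E
python3 - <<'E'
import cv2
i=cv2.imread('pics/scene0.png');cv2.imwrite('pics/s0c.png',cv2.resize(i[200:255,160:240],None,fx=9,fy=9,interpolation=cv2.INTER_CUBIC))
E
```

```text
[[ 0.4803 -0.3373  0.022 ]
 [ 0.4199 -0.2382  0.022 ]
 [ 0.5175 -0.1766  0.022 ]
 [ 0.5799 -0.2761  0.022 ]] [ 0.4994 -0.257   0.022 ]
[np.float64(0.1169), np.float64(0.1161), np.float64(0.1155), np.float64(0.1174)]
[ 0.49943184 -0.25689173 -2.58656652] -148.19934490067988 [-0.  -0.9  1.5  0.3 -0.8  0.8 -0.7  0.1]
[[ 0.4845 -0.3213  0.022 ]
 [ 0.433  -0.24    0.022 ]
 [ 0.5155 -0.1922  0.022 ]
 [ 0.565  -0.2719  0.022 ]] [np.float64(0.0944), np.float64(0.0963), np.float64(0.0954), np.float64(0.0938)]
0 211.80065509932012 free 1.82 [-3.000e-04  1.000e-04 -6.000e-04  1.259e-01] fixed12mm 1.83 [-0.0003  0.0001 -0.0005]
1 301.8006550993201 free 4.24 [-0.0003  0.0002 -0.0064  0.0604] fixed12mm 5.31 [-0.0001  0.0001 -0.0078]
2 31.800655099320124 free 4.29 [-0.      0.0001 -0.0072  0.0543] fixed12mm 5.4 [-0.0003 -0.0001 -0.0099]
3 121.80065509932012 free 2.49 [-3.000e-04 -1.000e-04 -3.300e-03  1.061e-01] fixed12mm 2.58 [-0.0004 -0.0001 -0.0028]
```

View pics/s0c.png

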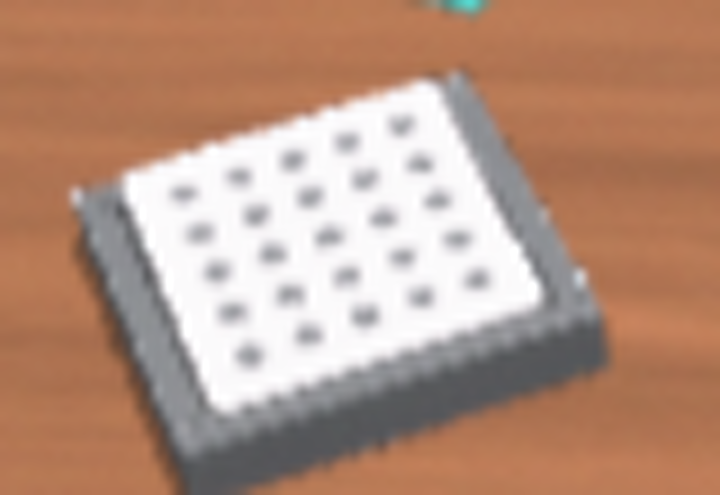

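```bash
python3 - <<'E'
from h import *
env.gripper_to(0.0,20)
u=np.array([np.cos(np.radians(211.8)),np.sin(np.radians(211.8))]);p=np.array([.4994,-.2569])+.033*u
o=[-90,0,31.8]
env.goto([*p,.07],o);st()
print(env.move_straight([*p,.017],rate=.03,force_limit=22));st()
env.dwell(.3);st()
env.move_straight([*p,.12]);st()
print(env.move_straight([.4994+.04,-.2569+.02,.20]))
f=env.grab_frame("wrist");save(f,"w3")
f=env.grab_frame("scene");save(f,"s3")
i=f["image"];cv2.imwrite('pics/s3c.png',cv2.resize(i[200:255,160:240],None,fx=9,fy=9,interpolation=cv2.INTER_CUBIC))
E
```

```text
t7.61 [ 0.4722 -0.2746  0.0707] [-90.1  -0.   31.9] F [ 0.9 -0.1  1.1] M [ 0.03 -0.09 -0.01] op 0.009 j [-13.2  22.1 -20.7   0.  -47.1 -45. ]
False
t9.53 [ 0.4715 -0.2743  0.0172] [-90.   -0.   31.8] F [-0.7 -0.3 -0.3] M [ 0.04 -0.15 -0.02] op 0.007 j [-13.2  26.3 -23.7   0.  -40.  -45. ]
t9.82 [ 0.4714 -0.2743  0.017 ] [-90.   -0.   31.8] F [-0.6  0.3  0.1] M [ 0.08 -0.2   0.02] op 0.004 j [-13.2  26.3 -23.7  -0.  -40.  -45. ]
t10.66 [ 0.4706 -0.2739  0.1191] [-89.9   0.1  31.8] F [-0.1  0.  -1.2] M [ 0.11 -0.14 -0.02] op 0.006 j [-13.2  18.7 -17.6  -0.  -53.8 -45. ]
False
```

View pics/s3c.png

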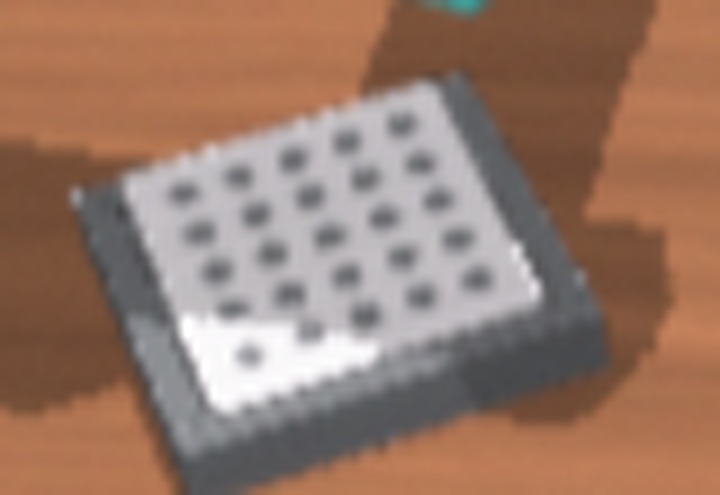

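View pics/w3.png

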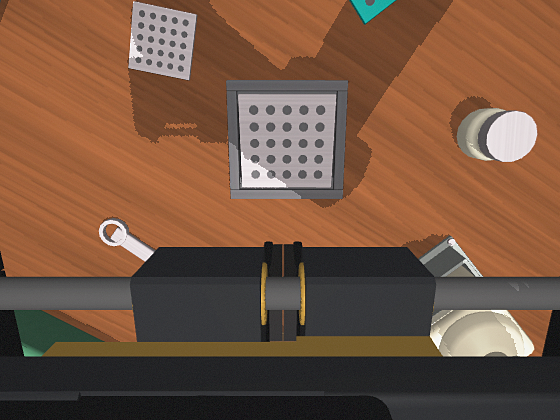

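```bash
python3 - <<'E'
from h import *
import pickle
st()
f=pickle.load(open('pics/w3.pkl','rb'));s=env.read_state()
print(px(f,s["position"]),px(f,s["position"]+[0,0,.019]),px(f,s["position"]+[0,0,.05]))
i=f["image"][70:260,200:380];cv2.imwrite('pics/w3c.png',cv2.resize(i,None,fx=4,fy=3.1,interpolation=cv2.INTER_CUBIC)[:600])
a=cv2.imread('pics/scene0.png').astype(int);b=cv2.imread('pics/s3.png')
g0=cv2.Canny(cv2.imread('pics/scene0.png')[200:255,160:240],50,150)
E
```

```text
t11.65 [ 0.5383 -0.237   0.199 ] [-89.9   0.1  31.8] F [ 0.4 -0.2 -0.4] M [ 0.1  -0.11 -0.04] op 0.006 j [ -8.   18.7  -5.1  -0.  -66.3 -50.2]
[283.9046866  246.26061442] [284.07467042 260.11457452] [284.44304188 290.13745079]
```

View pics/w3c.png

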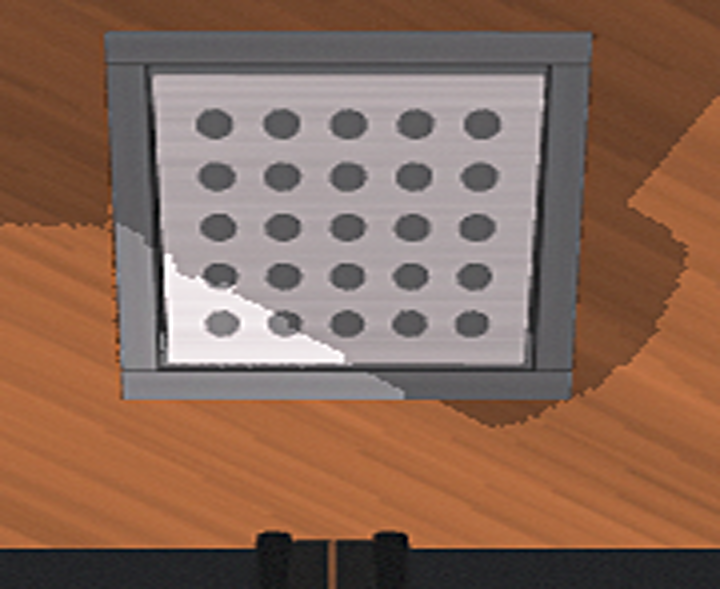

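```bash
python3 - <<'E'
from h import *
u=np.array([np.cos(np.radians(211.8)),np.sin(np.radians(211.8))]);p=np.array([.4994,-.2569])+.033*u
o=[-90,0,31.8]
env.goto([*p,.05],o)
print(env.move_straight([*p,.022],rate=.04,force_limit=22));st()
f=env.grab_frame("scene");save(f,"s4");print(px(f,env.read_state()["position"]))
i=f["image"];cv2.imwrite('pics/s4c.png',cv2.resize(i[160:255,140:260],None,fx=6,fy=6,interpolation=cv2.INTER_CUBIC))
E
```

```text
False
t13.22 [ 0.4715 -0.2744  0.022 ] [-90.   -0.   31.8] F [-0.1  0.1  0.2] M [ 0.02 -0.09 -0.03] op 0.003 j [-13.2  25.9 -23.5   0.  -40.6 -45. ]
[192.14230307 220.31309785]
```

View pics/s4c.png

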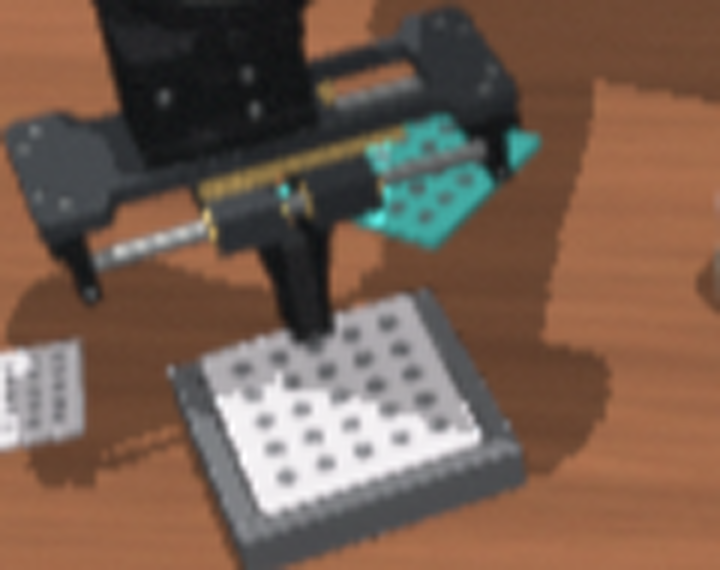

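```bash
python3 - <<'E'
from h import *
s=env.read_state()["position"]
import pickle
f=pickle.load(open('pics/s4.pkl','rb'))
for d in (0,.005,.01,.015): print(d,px(f,s+[0,0,d]))
print(env.move_straight([s[0],s[1],.011],rate=.02,force_limit=15));st()
f=env.grab_frame("scene");save(f,"s5")
i=f["image"];cv2.imwrite('pics/s5c.png',cv2.resize(i[160:255,140:260],None,fx=6,fy=6,interpolation=cv2.INTER_CUBIC))
f=env.grab_frame("wrist");save(f,"w5")
E
```

```text
0 [192.14230307 220.31309785]
0.005 [191.82539428 218.83676799]
0.01 [191.50651519 217.35125938]
0.015 [191.18564735 215.85648615]
False
t13.97 [ 0.4714 -0.2745  0.011 ] [-90.    0.   31.8] F [-1.   0.5  2.3] M [-0.08  0.18  0.03] op 0.006 j [-13.2  26.8 -24.    0.  -39.2 -45. ]
```

View pics/s5c.png

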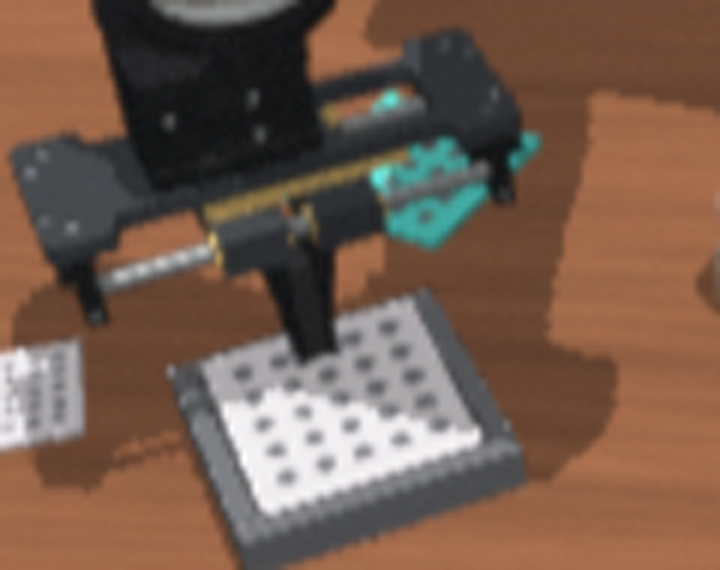

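View pics/w5.png

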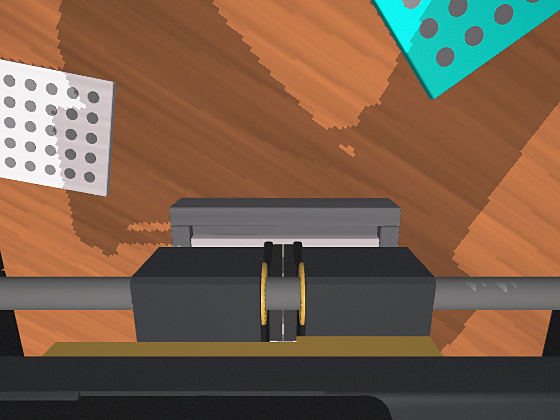

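```bash
python3 - <<'E'
from h import *
s=env.read_state()["position"]
st()
for z in (.006,.002,-.002,-.006,-.010):
    r=env.move_straight([s[0],s[1],z],rate=.02,force_limit=16);print(r);st()
    if r or env.read_state()["force"][2]>15: break
f=env.grab_frame("scene");save(f,"s6")
i=f["image"];cv2.imwrite('pics/s6c.png',cv2.resize(i[160:255,140:260],None,fx=6,fy=6,interpolation=cv2.INTER_CUBIC))
E
```

```text
t14.07 [ 0.4714 -0.2744  0.011 ] [-90.    0.   31.8] F [-1.   0.5  2.6] M [-0.11  0.21  0.05] op 0.006 j [-13.2  26.8 -24.    0.  -39.2 -45. ]
False
t14.47 [ 0.4713 -0.2745  0.0058] [-90.    0.   31.8] F [-0.7 -1.   2.6] M [-0.25  0.31  0.01] op 0.004 j [-13.2  27.3 -24.2   0.  -38.5 -45. ]
False
t14.82 [ 0.4711 -0.2746  0.0022] [-90.    0.   31.8] F [-2.9 -1.   5.2] M [-0.41  0.79 -0.04] op 0.004 j [-13.2  27.6 -24.4   0.  -38.  -45. ]
True
t15.03 [ 0.4711 -0.2747  0.0023] [-90.    0.1  31.9] F [-1.9  0.2  5.8] M [ 0.32  0.16 -0.02] op 0.003 j [-13.2  27.6 -24.4   0.1 -38.1 -45. ]
```

View pics/s6c.png

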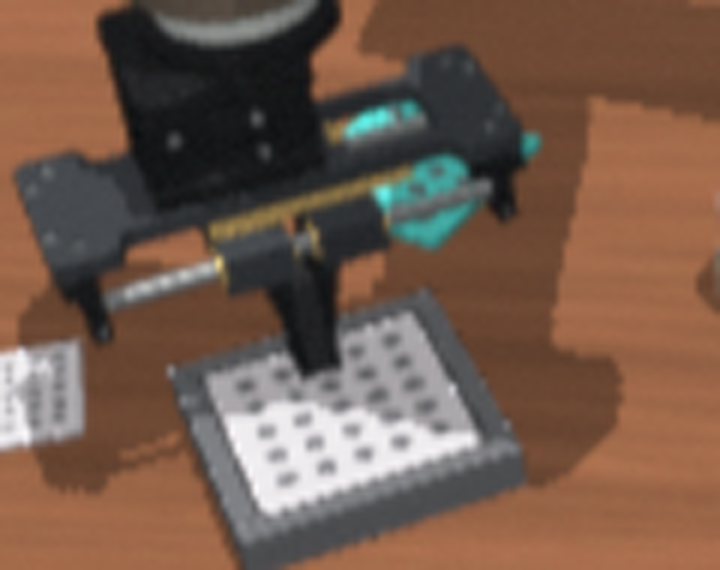

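```bash
python3 - <<'E'
from h import *
s=env.read_state()["position"]
r=env.move_straight([s[0],s[1],-.005],rate=.02,force_limit=24);print(r);st()
env.move_straight([s[0],s[1],.10]);st()
env.gripper_to(1.0)
env.move_straight([.4994+.06,-.2569+.035,.24],rate=.2);st()
f=env.grab_frame("wrist");save(f,"w7")
i=f["image"];cv2.imwrite('pics/w7c.png',cv2.resize(i[40:240,180:400],None,fx=3,fy=3,interpolation=cv2.INTER_CUBIC))
f=env.grab_frame("scene");save(f,"s7")
i=f["image"];cv2.imwrite('pics/s7c.png',cv2.resize(i[200:255,160:240],None,fx=9,fy=9,interpolation=cv2.INTER_CUBIC))
E
```

```text
True
t15.32 [ 0.4711 -0.2747  0.0023] [-89.9   0.2  32. ] F [-1.9  1.3  5.4] M [ 0.34  0.1  -0.  ] op 0.002 j [-13.1  27.6 -24.4   0.2 -38.2 -45. ]
t16.12 [ 0.4704 -0.2742  0.0989] [-89.8   0.3  31.9] F [ 1.1  0.6 -0.2] M [ 0.12 -0.17 -0.04] op 0.004 j [-13.1  20.2 -18.9   0.1 -51.4 -45. ]
t18.65 [ 0.5584 -0.2218  0.2388] [-89.8   0.4  31.9] F [0.3 0.1 0.4] M [ 0.06 -0.14  0.01] op 1.001 j [ -6.2  18.6   0.6   0.1 -72.4 -51.9]
```

View pics/s7c.png

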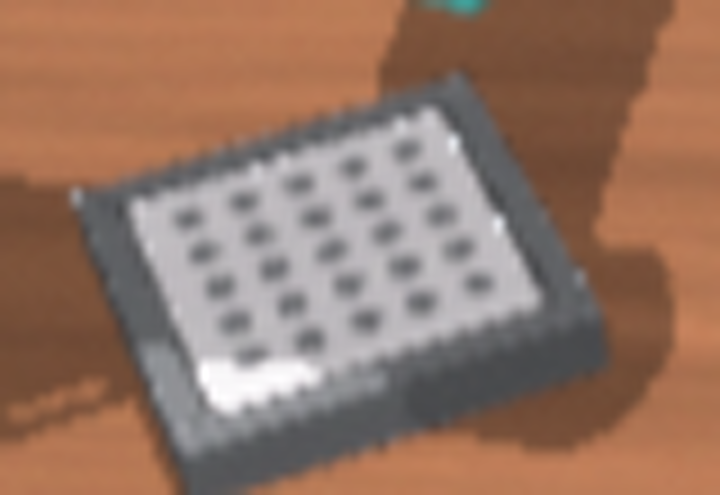

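View pics/w7c.png

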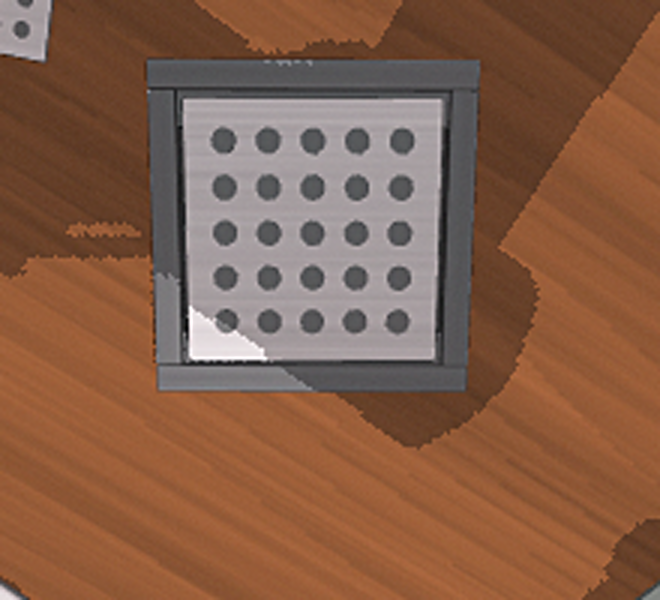

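View pics/s7.png

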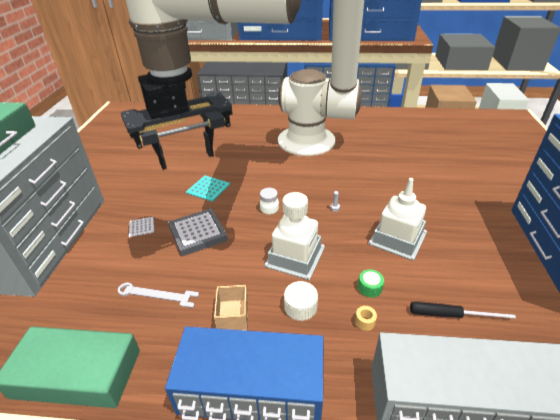

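```bash
python3 - <<'E'
from h import *
import pickle
from scipy.optimize import least_squares
w=pickle.load(open('pics/w7.pkl','rb'));s=pickle.load(open('pics/s7.pkl','rb'))
p=env.read_state()["position"]
print("tcp px scene",px(s,p),px(s,p+[0,0,.02]),px(s,p+[0,0,.04]))
jz=np.array([-np.sin(np.radians(31.9)),np.cos(np.radians(31.9)),0])*.0435
for d in(0,.02,.04): print(d,px(s,p+jz+[0,0,d]),px(s,p-jz+[0,0,d]))
tp=np.array([[147,60],[480,60],[466,391],[157,391]])/3+[180,40]-.33
pp=np.array([[180,97],[444,97],[435,360],[190,360]])/3+[180,40]-.33
ts=np.array([[78,192],[458,75],[605,338],[190,458]])/9+[160,200]-.44
ps=np.array([[128,205],[434,107],[545,305],[212,417]])/9+[160,200]-.44
th=np.radians(211.8)
L=np.array([[1,1],[1,-1],[-1,-1],[-1,1]])
def pose(h,x,y,a,al):
    q=L*h; X=-h+(q[:,0]+h)*np.cos(al); z=.022+(q[:,0]+h)*np.sin(al)
    c,sn=np.cos(a),np.sin(a)
    return np.c_[X*c-q[:,1]*sn+x,X*sn+q[:,1]*c+y,z]
def mm(f,P,o):
    m=px(f,P)+o; return m
def match(m,u): return np.concatenate([m[np.argmin(((m-v)**2).sum(1))]-v for v in u])
def res(p):
    T=pose(.059,p[0],p[1],p[2],0);P=pose(.0465,p[3],p[4],p[2],p[5])
    return np.r_[match(mm(w,T,p[6:8]),tp),match(mm(w,P,p[6:8]),pp),match(mm(s,T,p[8:10]),ts),match(mm(s,P,p[8:10]),ps)]
r=least_squares(res,[.4994,-.2569,th,.4994,-.2569,0,0,0,0,0]);print(r.x.round(4),"rise mm",93*np.sin(r.x[5]),r.cost)
print(r.fun.reshape(-1,2).round(1).tolist())
E
```

```text
tcp px scene [188.49588883 168.81274317] [186.82181668 160.46847457] [185.09397084 151.85617566]
0 [208.85160355 163.32192951] [167.36304533 174.51318197]
0.02 [207.52454191 155.04829278] [165.31597899 166.09891928]
0.04 [206.15566155 146.51393502] [163.20186154 157.4090497 ]
[ 0.4986 -0.2497  3.6976  0.499  -0.2498  0.0371 -6.0226 -2.5157 -2.2625
  0.4675] rise mm 3.4468891253738922 4.778669808184979
[[-0.2, -0.1], [0.2, -0.1], [0.1, 0.1], [0.1, 0.2], [0.4, 0.1], [0.2, 0.1], [-0.3, -0.2], [-0.5, -0.2], [-0.7, 1.0], [0.8, 0.4], [0.1, -2.2], [-0.8, 0.5], [-0.5, 0.0], [0.3, -0.0], [0.2, 0.1], [0.4, 0.1]]
```

```bash
python3 - <<'E'
from h import *
import pickle
s=pickle.load(open('pics/s7.pkl','rb'))
S=cv2.resize(s["image"][200:255,160:240],None,fx=9,fy=9,interpolation=cv2.INTER_CUBIC)
from scipy.optimize import least_squares
L=np.array([[1,1],[1,-1],[-1,-1],[-1,1]])
def pose(h,x,y,a,al):
    q=L*h; X=-h+(q[:,0]+h)*np.cos(al); z=.022+(q[:,0]+h)*np.sin(al)
    c,sn=np.cos(a),np.sin(a)
    return np.c_[X*c-q[:,1]*sn+x,X*sn+q[:,1]*c+y,z]
ts=np.array([[78,192],[458,75],[190,458]])/9+[160,200]-.44
T=lambda p:pose(.059,.4994,-.2569,np.radians(211.8),0)
off=np.mean([v-px(s,T(0))[np.argmin(((px(s,T(0))-v)**2).sum(1))] for v in ts],0);print(off)
D=lambda P:((px(s,P)+off-[160,200]+.44)*9).round().astype(int)
outs=[]
for rise in (0,.004):
    I=S.copy()
    cv2.polylines(I,[D(T(0))],1,(0,255,0),1)
    cv2.polylines(I,[D(pose(.0465,.4994,-.2569,np.radians(211.8),np.arcsin(rise/.093)))],1,(0,0,255),1)
    outs.append(cv2.resize(I[40:450,50:650],(480,330)))
cv2.imwrite('pics/cmp.png',np.vstack(outs)[:600] if 0 else cv2.resize(np.vstack(outs),(436,600)))
cv2.imwrite('pics/cmp0.png',cv2.resize(outs[0],(720,495)))
E
```

```text
[ 0.79869659 -0.25527003]
```

View pics/cmp0.png

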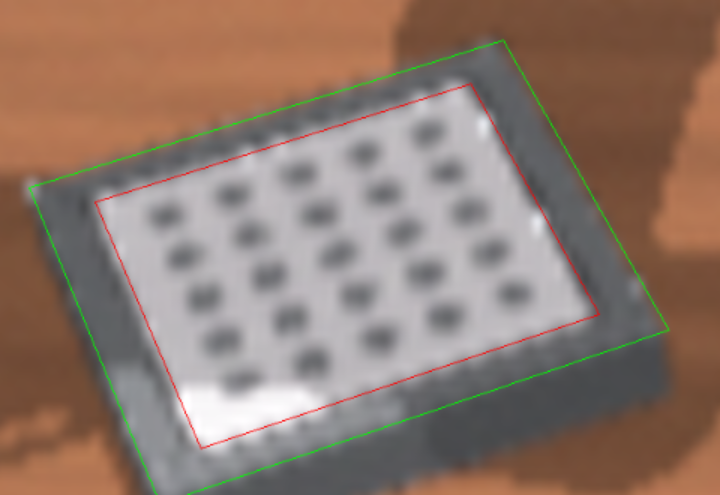

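View pics/cmp.png

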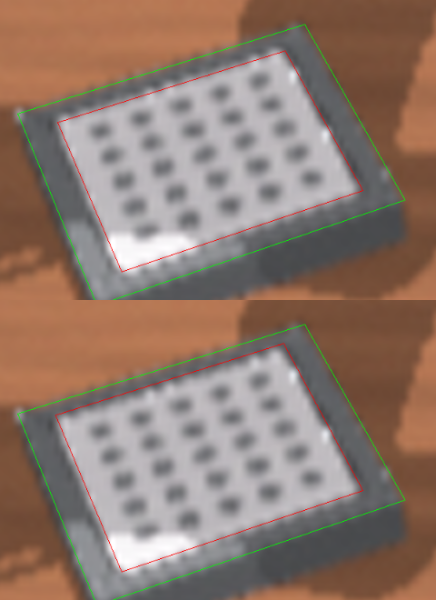

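```bash
python3 - <<'E'
from h import *
env.move_straight([.56,-.10,.235],rate=.25);st()
f=env.grab_frame("wrist");save(f,"w8")
print([(d["score"],d["xyz"]) for d in env.search_frame(f,"cap_center")], px(f,[.563,-.007,.172]))
E
python3 - <<'E'
import cv2
i=cv2.imread('pics/top0.png');cv2.imwrite('pics/t0c.png',cv2.resize(i[165:230,235:300],None,fx=9,fy=9,interpolation=cv2.INTER_CUBIC))
i=cv2.imread('pics/s7.png');cv2.imwrite('pics/s7d.png',cv2.resize(i[185:235,265:325],None,fx=11,fy=11,interpolation=cv2.INTER_CUBIC))
E
```

```text
t19.39 [ 0.5598 -0.1     0.2349] [-89.9   0.3  32. ] F [-0.3 -0.2 -0.1] M [ 0.08 -0.12  0.02] op 1.001 j [  6.2  15.5  -4.4   0.  -70.5 -64.2]
[(0.74, [0.5575, -0.0267, 0.1626]), (0.72, [0.6995, 0.0128, 0.0405])] [384.6133749  280.25773877]
```

View pics/w8.png

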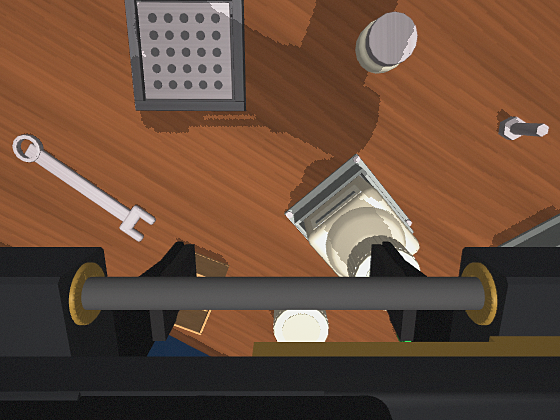

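View pics/t0c.png

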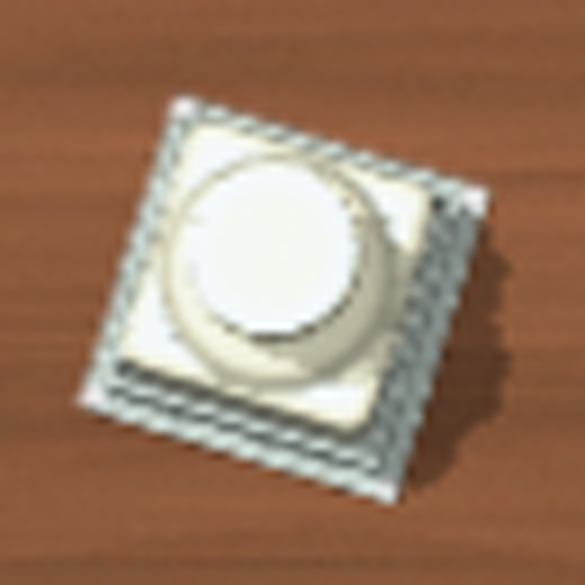

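View pics/s7d.png

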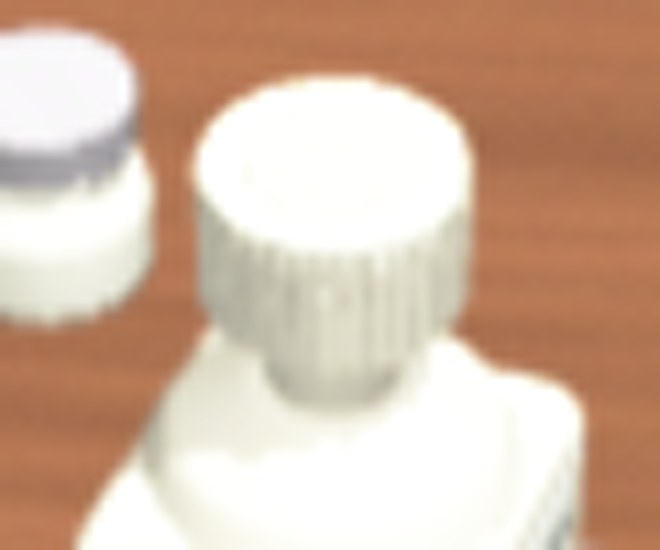

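```bash
python3 - <<'E'
from h import *
import pickle
s=pickle.load(open('pics/s7.pkl','rb'));w=pickle.load(open('pics/w1.pkl','rb'))
t=env.grab_frame("top");save(t,"t8")
print("top",ray(t,np.array([271,248])/9+[235,165]-.44,.172))
u=np.array([334,162])/11+[265,185]-.45
print("scene",ray(s,u,.172),"corr",ray(s,u-[.8,-.26],.172))
im=w["image"][160:245,185:265]
g=cv2.inRange(im,(225,235,235),(255,255,255));
n,l,stt,c=cv2.connectedComponentsWithStats(g);k=1+np.argmax(stt[1:,4])
cn=cv2.findContours((l==k).astype(np.uint8),0,1)[0][0];e=cv2.fitEllipse(cv2.convexHull(cn));print(e)
cv2.imwrite('pics/w1c.png',cv2.resize(im,None,fx=7,fy=7,interpolation=cv2.INTER_CUBIC))
print("wrist",ray(w,np.array(e[0])+[185,160],.172))
E
```

```text
top [ 0.56045533 -0.00398983  0.172     ]
scene [ 0.55994563 -0.00402842  0.172     ] corr [ 0.56094235 -0.00564744  0.172     ]
((39.87407302856445, 46.34516525268555), (49.030296325683594, 65.81697082519531), 110.5445327758789)
wrist [ 0.55699063 -0.00382305  0.172     ]
```

View pics/w1c.png

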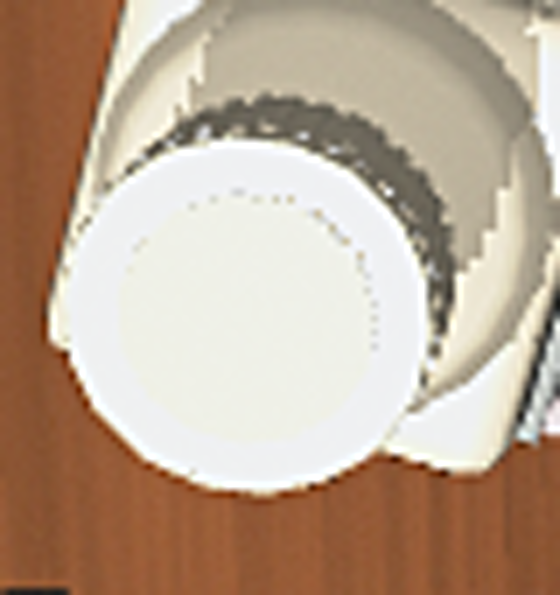

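```bash
python3 - <<'E'
from h import *
c=[.5603,-.0045]
env.move_straight([*c,.235],[-90,0,30],rate=.2)
env.move_straight([*c,.17],rate=.15);st()
f=env.grab_frame("wrist");save(f,"w9")
cv2.imwrite('pics/w9c.png',cv2.resize(f["image"][180:420,100:460],None,fx=2.2,fy=2.2,interpolation=cv2.INTER_CUBIC))
f=env.grab_frame("scene");save(f,"s9")
cv2.imwrite('pics/s9c.png',cv2.resize(f["image"][120:250,220:370],None,fx=4.5,fy=4.5,interpolation=cv2.INTER_CUBIC))
p=env.read_state()["position"];y=np.radians(30)
jz=np.array([-np.sin(y),np.cos(y),0])*.0435
for d in (0,.02): print([( (px(f,p+k*jz+[0,0,d])-[220,120])*4.5).round() for k in(-1,0,1)])
E
```

```text
t20.75 [ 0.5609 -0.0053  0.1706] [-90.1  -0.   30. ] F [ 0.4 -0.3  0.5] M [ 0.09 -0.12  0.01] op 1.004 j [ 16.   17.3 -11.5   0.  -61.2 -76.1]
[array([250., 385.]), array([335., 359.]), array([418., 334.])]
[array([249., 351.]), array([335., 325.]), array([419., 300.])]
```

View pics/s9c.png

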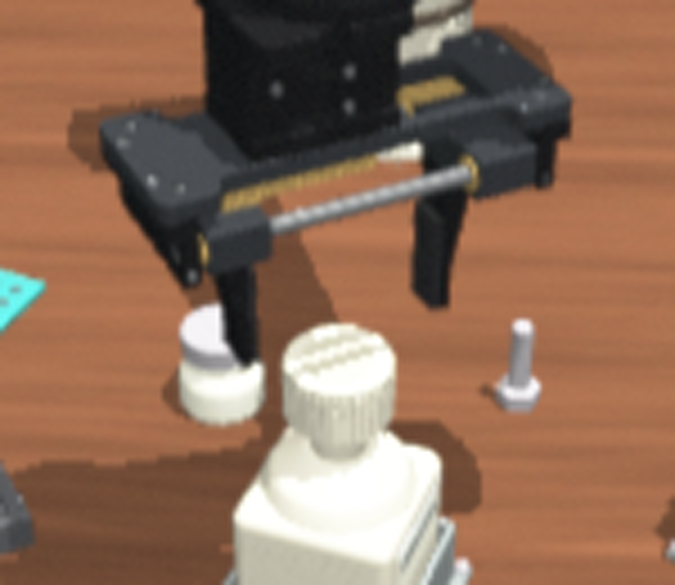

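View pics/w9c.png

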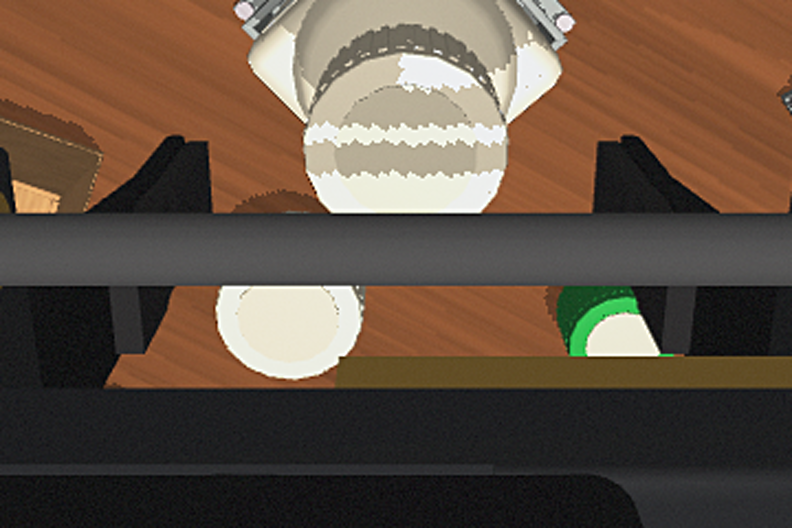

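```bash
python3 - <<'E'
from h import *
p=env.read_state()["position"]
c=[.5603,-.0045]
print(env.move_straight([*c,.119],rate=.08,force_limit=10));st()
env.gripper_to(0.0,38);st()
f=env.grab_frame("scene");save(f,"s10")
cv2.imwrite('pics/s10c.png',cv2.resize(f["image"][120:250,220:370],None,fx=4.5,fy=4.5,interpolation=cv2.INTER_CUBIC))
E
```

```text
False
t21.63 [ 0.5608 -0.0044  0.1194] [-90.  -0.  30.] F [-0.8 -0.2  0.1] M [ 0.08 -0.19  0.07] op 0.998 j [ 16.1  20.1 -15.5   0.  -54.4 -76.1]
t22.35 [ 0.5604 -0.0047  0.1191] [-90.  -0.  30.] F [ 0.4 -0.8  0.4] M [-0.25 -0.27  0.03] op 0.579 j [ 16.1  20.1 -15.5   0.  -54.4 -76.1]
```

View pics/s10c.png

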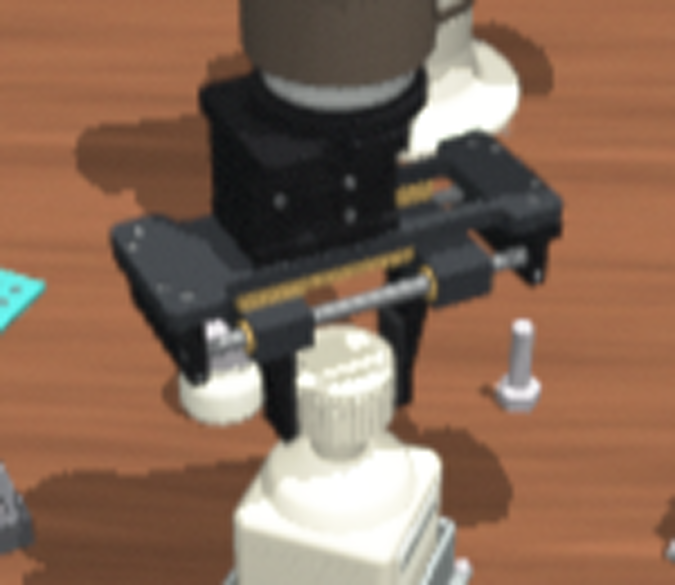

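```bash
python3 - <<'E'
from h import *
c=[.5604,-.0046]
print(env.move_straight([*c,.1150],rate=.02,force_limit=25));st()
print(env.move_straight([*c,.1132],rate=.02,force_limit=25));st()
env.dwell(.15);st()
E
```

```text
False
t22.75 [ 0.5605 -0.0047  0.1161] [-90.  -0.  30.] F [-1.8 -0.6  5.8] M [ 0.02  0.5  -0.  ] op 0.583 j [ 16.1  20.3 -15.7   0.  -54.  -76.1]
False
t23.00 [ 0.5605 -0.0047  0.1144] [-90.  -0.  30.] F [-2.7 -0.4  7.1] M [0.01 0.58 0.04] op 0.58 j [ 16.1  20.4 -15.8   0.  -53.8 -76.1]
t23.15 [ 0.5605 -0.0047  0.1145] [-90.  -0.  30.] F [-2.3  0.5  5.8] M [ 0.02  0.6  -0.04] op 0.581 j [ 16.1  20.4 -15.8   0.  -53.8 -76.1]
```

```bash
python3 - <<'E'
from h import *
c=[.5604,-.0046]
print(env.move_straight([*c,.1117],rate=.02,force_limit=25));st()
for y in (40,55,75,92):
    print(env.move_straight([*c,.1117],[-90,0,y],rate=.1,force_limit=30));st()
    if y==40: env.dwell(.1);st()
f=env.grab_frame("scene");save(f,"s11")
cv2.imwrite('pics/s11c.png',cv2.resize(f["image"][120:250,220:370],None,fx=4.5,fy=4.5,interpolation=cv2.INTER_CUBIC))
E
```

```text
False
t23.40 [ 0.5605 -0.0047  0.113 ] [-90.  -0.  30.] F [-1.8  0.   7.7] M [ 0.08  0.65 -0.02] op 0.58 j [ 16.1  20.5 -15.9   0.  -53.6 -76.1]
False
t23.73 [ 0.5615 -0.0045  0.1135] [-90.1  -0.1  40.1] F [-1.3 -0.4  6.7] M [0.03 0.25 0.02] op 0.58 j [ 16.1  20.4 -15.9   0.1 -53.5 -66.1]
t23.82 [ 0.5615 -0.0046  0.1135] [-90.1  -0.1  40. ] F [-0.8 -0.3  7.6] M [0.02 0.32 0.02] op 0.582 j [ 16.1  20.5 -15.9   0.1 -53.5 -66.1]
False
t24.23 [ 0.562  -0.0044  0.1137] [-90.2  -0.1  55.1] F [-0.3 -0.3  6.5] M [0.07 0.05 0.05] op 0.587 j [ 16.1  20.5 -15.9   0.1 -53.5 -51.1]
False
t24.73 [ 0.5623 -0.0042  0.1137] [-90.3  -0.1  75.1] F [-0.2 -0.2  7. ] M [0.15 0.01 0.01] op 0.579 j [ 16.1  20.5 -15.8   0.1 -53.4 -31.1]
False
t25.18 [ 0.5623 -0.0042  0.1138] [-90.3  -0.   92.1] F [ 0.2 -0.1  7.3] M [ 0.21 -0.02  0.06] op 0.582 j [ 16.1  20.5 -15.8   0.1 -53.4 -14.1]
```

View pics/s11c.png

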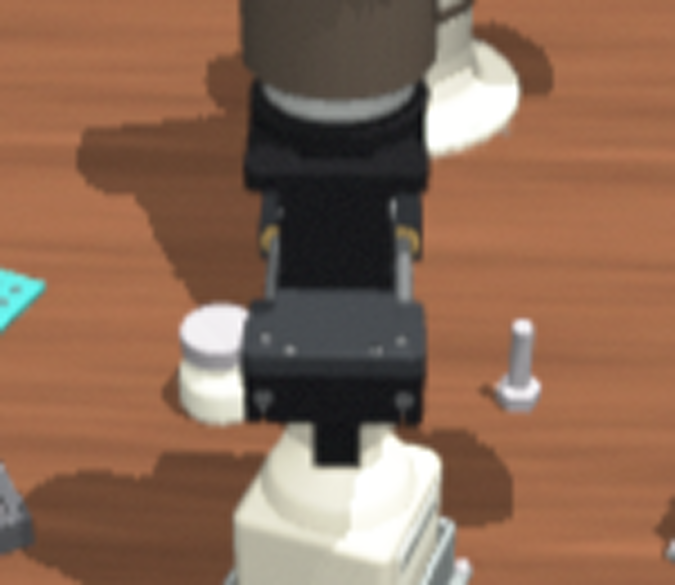

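```bash
python3 - <<'E'
from h import *
p=env.read_state()["position"]
for z in (.119,.124,.132):
    r=env.move_straight([.5616,-.0044,z],rate=.04,force_limit=18);print(r);st()
    if r: break
f=env.grab_frame("scene");save(f,"s12")
cv2.imwrite('pics/s12c.png',cv2.resize(f["image"][120:250,220:370],None,fx=4.5,fy=4.5,interpolation=cv2.INTER_CUBIC))
E
```

```text
False
t25.57 [ 0.5623 -0.0042  0.1203] [-90.1  -0.   92. ] F [-0.9 -0.4  4.7] M [ 0.08  0.26 -0.01] op 0.579 j [ 16.1  20.1 -15.2   0.  -54.5 -14.1]
False
t25.84 [ 0.5611 -0.0043  0.1236] [-89.9  -0.   92. ] F [-0.   1.3 -0.6] M [ 0.03 -0.03  0.02] op 0.584 j [ 16.1  19.9 -15.   -0.  -55.1 -14.1]
False
t26.19 [ 0.5617 -0.0043  0.1322] [-90.  -0.  92.] F [ 0.4  0.8 -0.8] M [ 0.11 -0.04 -0.05] op 0.581 j [ 16.1  19.4 -14.4  -0.  -56.2 -14.1]
```

View pics/s12c.png

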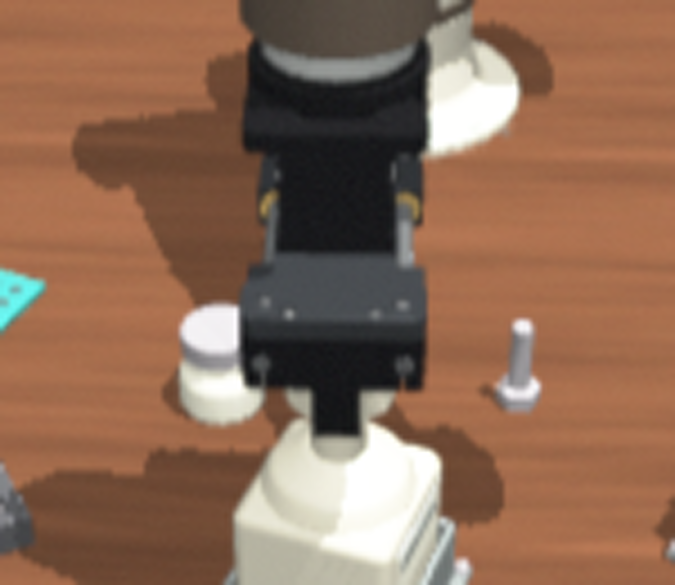

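```bash
python3 - <<'E'
from h import *
print(env.move_straight([.562,-.0043,.167],rate=.06,force_limit=15));st()
env.dwell(.4);st()
f=env.grab_frame("scene");save(f,"s13")
cv2.imwrite('pics/s13c.png',cv2.resize(f["image"][100:250,200:370],None,fx=4,fy=4,interpolation=cv2.INTER_CUBIC))
f=env.grab_frame("wrist");save(f,"w13")
f=env.grab_frame("top");save(f,"t13")
E
```

```text
False
t26.98 [ 0.5617 -0.0043  0.1669] [-90.  -0.  92.] F [1.  0.4 0.1] M [ 0.08 -0.01 -0.04] op 0.576 j [ 16.1  17.6 -11.6  -0.  -60.8 -14.1]
t27.38 [ 0.5619 -0.0043  0.1668] [-90.   0.  92.] F [ 0.1  0.2 -0.2] M [ 0.07 -0.05  0.06] op 0.579 j [ 16.1  17.6 -11.6   0.  -60.8 -14.1]
```

View pics/s13c.png

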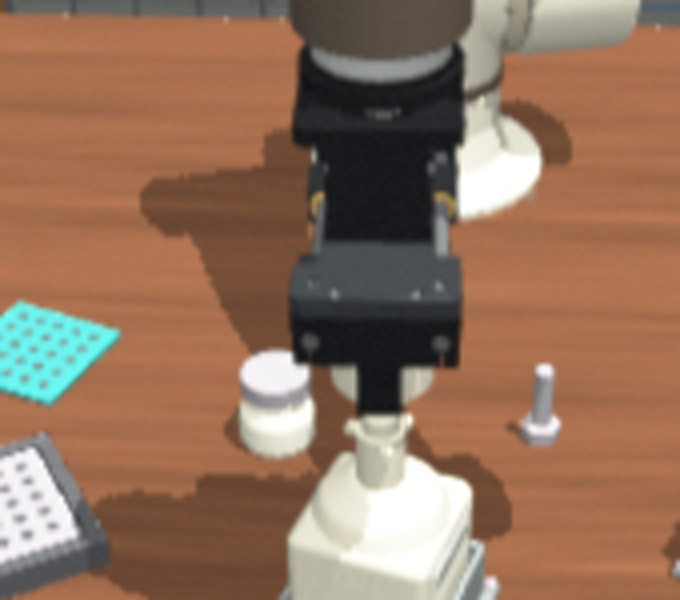

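View pics/w13.png

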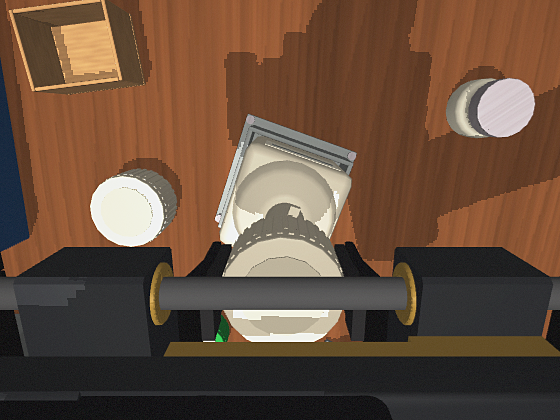

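View pics/s13.png

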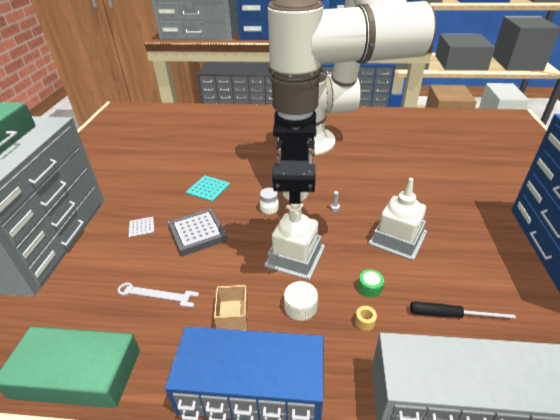

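```bash
python3 -c "
from h import *
st();env.close_job()"
```

```text
t27.52 [ 0.562  -0.0043  0.1669] [-90.   0.  92.] F [-0.   0.4 -0.6] M [ 0.04 -0.02 -0.01] op 0.58 j [ 16.1  17.6 -11.6   0.  -60.8 -14.1]
the job is handed in; nothing more can be done
```

I seated the drip plate, then opened the cleaner bottle and handed the job in at 27.5 s of the 54 allowed. The arm is still holding the cap upright above the neck.

- **Plate:** I pressed it over the raised edge until it met rigid resistance. A second push of up to 24 N did not move it further. In the scene picture its outline, with the outline for a flush plate drawn over it, matched well. An earlier rough fit to hand-picked corners gave 3.4 mm of rise, but one of those corners was misread and I discarded that result.
- **Cap:** I gripped it with 38 N and pushed it down about 6 mm by arm reading, against 7–8 N from the spring. I turned it 62° anticlockwise while it was down, then lifted it. The arm's lift was about 48 mm, so the cap's underside should be about 35 mm above the neck. That figure assumes the cap did not slip in the grip; I did not measure it separately.
- **Last checks:** The pictures show the bare neck, the cap held straight above it, the plate still flush, and no visible movement of the other things. The grip opening stayed at 0.58.
- **Disagreement:** The real fingertips are about 20 mm higher than the reported TCP. My first press touched nothing because of this, and I allowed for it from then on.

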